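# Put the empty mug back on the free arm of the mug tree

## Robot

A 6-joint arm with a two-finger parallel gripper is mounted at the origin on a cart in front of the work surface, level with it; the furniture and walls round the work are solid. World frame = base frame: x ahead of the robot, y to its left, z up, the work surface at z = 0. Lengths are in mm, angles in degrees, forces in N, time in s.
With the tool pointing down it reaches from about 300 to 850 mm from the base axis. Payload 4.2 kg.
Tool frame: the origin (TCP) lies midway between the tips of the shut fingers; the grasp point (between the pads) lies 19 mm behind it; z points along the fingers, y is the line along which they close (so a half turn about z gives the same grasp; the last joint's range is limited). The gripper opens to 91 mm and grips with 3 to 60 N. Pads are 32 mm wide; open, the fingers measure 118 mm over their backs; the gripper's body (76 mm by 178 mm) begins 60 mm behind the grasp point.
Start: joints at [74.771, 18.312, 89.639, -0, 72.044, -1.146], TCP at [139.918, 557.737, 176.776] pointing down, gripper open.
Joint ranges: [-177.97, 177.97], [-48.28, 115.42], [12.27, 149.76], [-77.06, 257.06], [2.81, 150.46], [-146.56, 146.56]. Speed limits (degrees/s): [147.25, 147.25, 180, 180, 180, 180].

## Interface

Orientations are given as [roll, pitch, yaw] about the fixed x, y, z axes, in that order (R = Rz(yaw) Ry(pitch) Rx(roll)).
In Python, from workcell import state, grab_frame, camera_model, workorder gives the robot as it stands.
- The arm moves only by the tool carry_out, never from a script. Its argument "commands" is a list of rows, each a list of 7 numbers: the turn, a rotation vector about the tool's x, y, z in degrees, then the shift along the tool's x, y, z in mm, then the opening, from -1 (shut) to 1 (fully open). In form: [[ax, ay, az, dx, dy, dz, hand], ...]. A call has 1 to 20 rows; each row is the pose to reach, as a shift and turn from the pose commanded when the call began, along the tool's axes at that moment; what a row does not reach only later rows make up. A row lasts 1/10 s, in which the tool goes at most 50 mm and 8.59 degrees, less where a joint would pass 70% of its speed; a pose out of reach is approached as far as the arm can. A call with a gripper value outside its range is refused whole. The fingers move at their own pace and stop on an object; "force" is the grip in N (left out, the last holds). Time passes only in rows, so rows that repeat a pose let the fingers close. It gives the time, the measured TCP pose, the force, the opening and the grip force at its end, in the units of the state.
- state(): the state, without advancing time (a new reading comes with each control period).
- grab_frame(name): name is "scene" or "top" or "wrist"; returns the picture (420x560x3 uint8, red, green, blue); there is no depth.
- camera_model(name): a dict with "fx", "fy", "cx", "cy" (pixels), "origin" and "rotation" of the camera in the world; the wrist camera has in their place "mount" (4x4, takes a point from camera to tool coordinates, whose origin is the TCP and whose axes are the flange's). Camera axes: x right, y up, looking along -z (the intrinsics and any distortion apply to the point x, -y, -z); pixel columns grow to the right and rows downward; lengths in mm; the calibration is good to about 2 mm. A picture is of the moment at which its call begins: read the wrist's pose just before it. camera_model takes no time and is no camera call.
- workorder.job_done(): hands the job in; it is judged then, once.
The state is a dict: "time_s": time; "qpos": joint angles; "qvel": joint speeds; "effort": joint torques, N m; "ee_pos": TCP position; "ee_rot": TCP orientation; "force": force on the tool from outside, world axes, zero at the start; "torque": the same for the moment, N m; "gripper_width": finger opening in mm; "gripper_force": force on a finger pad.
Only numpy, scipy, OpenCV 4.12 (cv2) and the standard library are available. Lean on these libraries where they do the work, as an engineer would, in place of code of your own. Each camera call takes 0.05 s, during which the arm holds its last target. There are 200 camera calls.

## Task

Put the empty mug away: of the two green mugs standing on the cooker top, one has a teaspoon in it and is still in use, so leave that one where it is. Hang the other, empty one by its handle on whichever side arm of the mug tree is free, without disturbing the mug that already hangs there.

Things in the scene. Friction and masses are not known exactly. Their poses are not given: they have to be found in the camera images.
- mug_a: Sage-green mug (a, b, c alike) standing on the cooker top, empty or with the teaspoon in it. 100 mm tall, 84 mm across at the rim, 64 mm at the foot, wall 5 to 8 mm at the rim, 0.27 kg. Origin: centre of the foot's underside; z: the cup's axis, up to the mouth. The handle stands out along -y to 82 mm from the axis, 14 mm wide along x; a bar passes through its loop along x.
- mug_b: Sage-green mug like mug_a, standing on the cooker top, same frame; empty or with the teaspoon in it (one of mug_a and mug_b holds it, which one changes from start to start).
- mug_c: Sage-green mug like mug_a, same frame, already hanging by its handle from one of the two side arms of the mug tree, handle up; which arm changes from start to start.
- mug_a_eye (a point): Middle of the open loop of mug_a's handle: 51.5 mm from the cup's axis along -y, 54 mm above the foot. The clear opening is 24 mm along y (12 mm to either side of this point) and 44 mm along z (22 mm up and down). Axes as mug_a's.
- mug_b_eye (a point): The same point of mug_b.
- mug_c_eye (a point): The same point of mug_c.
- teaspoon: Steel teaspoon, 138 mm long, standing bowl down and leaning in the mug that is in use, its handle's end sticking out of the mouth. Origin near the middle of its length.
- mug_tree: Mug tree, fixed. Wooden foot 160 mm across, 26 mm high; steel post 14 mm thick (20 mm at the arms) with a wooden knob, 227 mm high in all. Two level arms of 8 mm steel bar, axis 190 mm up, along +y (left) and -y (right): straight to 82 mm from the post's axis, then turned up 19 mm, tips at 104 mm. Origin: centre of the foot's underside.
- left_arm (a point): Point on the centre line of the left arm, 60 mm out from the post's axis, 190 mm above the cooker top. Axes as the mug tree's: the arm points along +y, z up.
- right_arm (a point): Point on the centre line of the right arm, 60 mm out from the post's axis, 190 mm above the cooker top. Axes as the mug tree's: the arm points along -y, z up.
Things that resemble listed ones, but are neither listed nor needed, are in the scene too. Leave any pink or yellow look-alike of the mug_a alone.

How it is judged (in metres and radians):
At the end, for the whole second after the job is handed in: The mug without the teaspoon stays hung on the free side arm (it may still swing): middle of its handle loop within 30 mm sideways, 35 mm along and 35 mm below (12 mm above) the arm's point. The other standing mug and the hanging mug are within 30 mm of their starts, upright and hung as they were (((horizontal distance between teaspoon and mug_a below 0.045 m and angle between mug_a's own z axis and vertical below 0.1 rad and distance of mug_a from where it was at the start of the episode below 0.03 m and x of mug_b_eye in the frame of left_arm between -0.03 and 0.03 m and y of mug_b_eye in the frame of left_arm between -0.035 and 0.035 m and z of mug_b_eye in the frame of left_arm between -0.035 and 0.012 m) or (horizontal distance between teaspoon and mug_a below 0.045 m and angle between mug_a's own z axis and vertical below 0.1 rad and distance of mug_a from where it was at the start of the episode below 0.03 m and x of mug_b_eye in the frame of right_arm between -0.03 and 0.03 m and y of mug_b_eye in the frame of right_arm between -0.035 and 0.035 m and z of mug_b_eye in the frame of right_arm between -0.035 and 0.012 m) or (horizontal distance between teaspoon and mug_b below 0.045 m and angle between mug_b's own z axis and vertical below 0.1 rad and distance of mug_b from where it was at the start of the episode below 0.03 m and x of mug_a_eye in the frame of left_arm between -0.03 and 0.03 m and y of mug_a_eye in the frame of left_arm between -0.035 and 0.035 m and z of mug_a_eye in the frame of left_arm between -0.035 and 0.012 m) or (horizontal distance between teaspoon and mug_b below 0.045 m and angle between mug_b's own z axis and vertical below 0.1 rad and distance of mug_b from where it was at the start of the episode below 0.03 m and x of mug_a_eye in the frame of right_arm between -0.03 and 0.03 m and y of mug_a_eye in the frame of right_arm between -0.035 and 0.035 m and z of mug_a_eye in the frame of right_arm between -0.035 and 0.012 m)) and distance of mug_c from where it was at the start of the episode below 0.03 m and contact force between mug_c and mug_tree above 1 N); the robot touches nothing.
It fails at once if the mug in use is knocked, so that its teaspoon is shifted by more than 60 mm (distance of teaspoon from where it was at the start of the episode above 0.06 m).
It fails at once if the mug that hung at the start is moved by more than 60 mm (distance of mug_c from where it was at the start of the episode above 0.06 m).
It also fails if it takes over 45 s, if anything falls off the work surface, if the arm or the gripper's body presses on something with over 40 N, if the wrist force passes 120 N, or if a joint passes its speed limit or range.

## Working session

There is one attempt and no reset: what is moved stays moved. The work goes in short steps, Python scripts to look and compute and a tool call to move; the robot and the scene stay as the last step left them, time stands still between calls to the robot, and variables do not carry over. Pictures are saved under pics/ and viewed, at most 10 in all, crops included, and the job is handed in when it is done.

Besides the shell and the picture viewer there is one more tool, called after "Call:" by a JSON object that holds its "fn" and its "kwargs". carry_out: Moves the arm, as the interface text tells. Its arguments: {"type":"object","properties":{"commands":{"type":"array"},"force":{"type":"number"}},"required":["commands"]}

```bash
mkdir -p pics
python3 - <<'E'
from workcell import state, grab_frame, camera_model
import cv2,numpy as np
for n in("scene","top"):
    cv2.imwrite(f"pics/{n}0.png",cv2.cvtColor(grab_frame(n),cv2.COLOR_RGB2BGR))
    print(n,camera_model(n))
print(camera_model("wrist")); print(state())
E
```

```text
scene {'fx': 466.13593239099214, 'fy': 466.13593239099214, 'cx': 281.78583938131305, 'cy': 203.42288625929038, 'origin': array([  35.91431538, -677.62302284,  826.91978625]), 'rotation': array([ 53.66672689,   0.19352528, -34.75524334])}
top {'fx': 391.4398753259165, 'fy': 391.4398753259165, 'cx': 278.5160862631089, 'cy': 206.65407520219856, 'origin': array([432.34891288,  80.22867421, 974.78252496]), 'rotation': array([  7.21346204,  -1.08699772, -89.10274522])}
{'fx': 367.0934846825048, 'fy': 367.0934846825048, 'cx': 282.9155074758022, 'cy': 207.06018041637034, 'mount': array([[ 1.81662107e-04,  9.58820862e-01,  2.84011480e-01,
         8.16033103e+01],
       [ 9.99999803e-01, -3.34340402e-06, -6.28342015e-04,
        -9.59575979e-02],
       [-6.01517868e-04,  2.84011538e-01, -9.58820674e-01,
        -2.08482857e+02],
       [ 0.00000000e+00,  0.00000000e+00,  0.00000000e+00,
         1.00000000e+00]])}
{'time_s': 0.1, 'qpos': array([ 7.47709474e+01,  1.83476097e+01,  8.97003972e+01, -1.38675394e-03,
        7.20454567e+01, -1.14371166e+00]), 'qvel': array([ 0.02107008, -0.02643693, -0.27867367,  0.07968255, -0.09077891,
        0.02703074]), 'effort': array([-1.10420845e-04, -4.13337100e+01, -2.32510471e+01,  7.28233298e-02,
        4.21311543e-02, -6.35255287e-05]), 'ee_pos': array([139.78267937, 557.20366229, 176.00146619]), 'ee_rot': array([-1.79906529e+02, -5.47291581e-04,  1.65915087e+02]), 'force': array([-0.20685173,  0.30762628, -0.17583283]), 'torque': array([ 0.04931365, -0.00228196, -0.03264001]), 'gripper_force': 0.0, 'gripper_width': 91.33950561747733}
```

View pics/scene0.png

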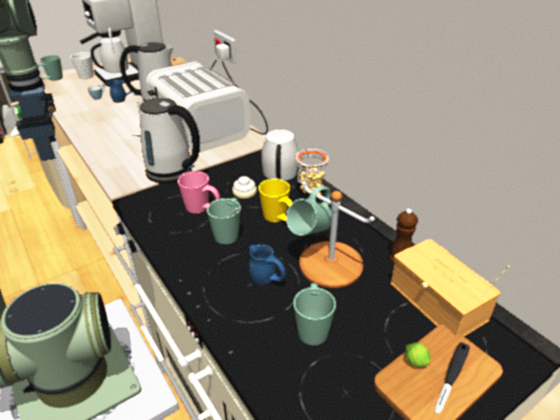

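View pics/top0.png

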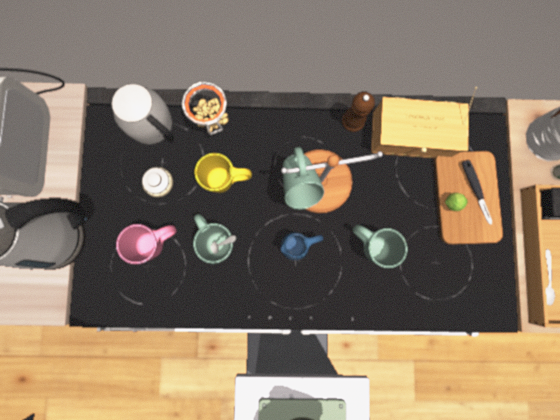

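The top view shows two candidate green mugs. The one at (212,243) has the spoon in it, at (222,243). The one at (386,248) looks empty, with its handle towards (362,233). Other mugs are mug_c, hanging on the left arm at (303,180), yellow (213,172), pink (138,243) and a blue jug (295,245). The free arm is the right one, from about (333,160) to (380,155). My choice is the mug at (386,248), and I'll check it in a close crop.

```bash
cat > h.py <<'E'
import numpy as np, cv2
from scipy.spatial.transform import Rotation as R
from workcell import state, grab_frame, camera_model
def cam(n):
    m=camera_model(n)
    if n=="wrist":
        s=state(); M=m["mount"]; Rt=R.from_euler("xyz",s["ee_rot"],degrees=True).as_matrix()
        return m,Rt@M[:3,3]+s["ee_pos"],Rt@M[:3,:3]
    return m,np.array(m["origin"]),R.from_euler("xyz",m["rotation"],degrees=True).as_matrix()
def back(n,uv,z,c=None):
    m,o,r=c or cam(n); uv=np.atleast_2d(uv)
    d=np.c_[(uv[:,0]-m["cx"])/m["fx"],-(uv[:,1]-m["cy"])/m["fy"],-np.ones(len(uv))]@r.T
    return o+d*((z-o[2])/d[:,2])[:,None]
def proj(n,P,c=None):
    m,o,r=c or cam(n); p=(np.atleast_2d(P)-o)@r
    return np.c_[m["cx"]-m["fx"]*p[:,0]/p[:,2],m["cy"]+m["fy"]*p[:,1]/p[:,2]]
E
python3 - <<'E'
import cv2
a=cv2.imread("pics/top0.png");s=cv2.imread("pics/scene0.png")
c1=cv2.resize(a[140:280,265:415],None,fx=4,fy=4,interpolation=3)
cv2.imwrite("pics/c1.png",c1)
E
python3 - <<'E'
from h import *
print("rim z100",back("top",[[386,248],[212,243]],100).round(1))
print("knob",back("top",[[333,160]],220).round(1),"tip",back("top",[[380,155]],209).round(1))
print("foot z26",back("scene",[[331,264]],26).round(1),back("top",[[322,181]],26).round(1))
E
```

```text
rim z100 [[ 454.5 -176.3  100. ]
 [ 459.4  211.7  100. ]]
knob [[623.1 -39.  220. ]] tip [[ 638.2 -135.7  209. ]]
foot z26 [[610.2 -57.9  26. ]] [[618.5 -42.3  26. ]]
```

View pics/c1.png

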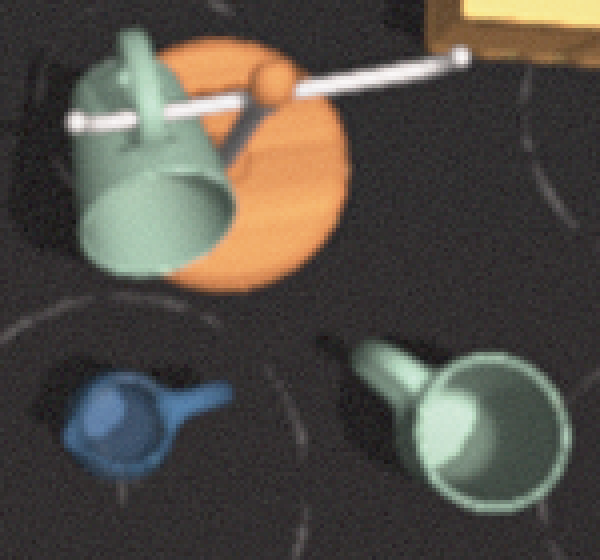

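The crop confirms the right-hand mug is empty: rim centre at crop (493,432), handle outer end near (362,365). The spoon mug is the left one. The arm tips are at crop (461,57) and (77,121), with the knob at (272,83), and the right arm is free.

Run:
```python
from h import *
f=lambda u,v:[265+u/4,140+v/4]
tips=back("top",[f(461,57),f(77,121)],209)
mid=tips.mean(0);d=tips[0]-tips[1];L=np.hypot(*d[:2]);d/=L
print("tips",tips.round(1),"len",L,"mid",mid.round(1),"yaw",np.degrees(np.arctan2(d[0],-d[1])))
print("knob",back("top",[f(272,83)],215).round(1))
arm=mid+d*60;arm[2]=190;print("right_arm",arm.round(1),"tip/arm in scene",proj("scene",[tips[0],arm,[*mid[:2],227]]).round(1))
# fit mug pose (x,y,handle yaw) to green mask in both cameras
def sil(p):
    x,y,a=p;P=[]
    t=np.linspace(0,2*np.pi,60)
    cup=np.vstack([np.c_[x+r*np.cos(t),y+r*np.sin(t),np.full(60,z)] for r,z in((32,0),(42,100))])
    h=np.array([np.cos(a),np.sin(a)]);n=np.array([-h[1],h[0]])
    hd=np.array([[x+r*h[0]+s*n[0],y+r*h[1]+s*n[1],z] for r,z in((35,22),(82,38),(82,70),(35,86)) for s in(-7,7)])
    return cup,hd
from scipy.optimize import minimize
masks={}
for n,roi in(("top",(345,215,420,280)),("scene",(280,275,345,350))):
    im=cv2.cvtColor(cv2.imread(f"pics/{n}0.png"),cv2.COLOR_BGR2HSV);m=cv2.inRange(im,(60,35,50),(95,255,255))
    k=np.zeros_like(m);k[roi[1]:roi[3],roi[0]:roi[2]]=1;m=m*k;masks[n]=cv2.morphologyEx(m,cv2.MORPH_CLOSE,np.ones((5,5)))
    print(n,cv2.countNonZero(m))
def cost(p,show=0):
    tot=0
    for n,m in masks.items():
        r=np.zeros((1680,2240),np.uint8)
        for S in sil(p):
            q=(proj(n,S)*4).astype(np.int32);cv2.fillConvexPoly(r,cv2.convexHull(q),255)
        r=cv2.resize(r,(560,420),interpolation=cv2.INTER_AREA)
        e=np.abs(r.astype(float)-m).sum()/255;tot+=e
        if show:print(n,e)
    return tot
best=min((minimize(cost,[454,-178,a],method="Nelder-Mead",options=dict(initial_simplex=[[454,-178,a],[460,-178,a],[454,-172,a],[454,-178,a+.2]])) for a in(.4,.8,1.2)),key=lambda r:r.fun)
x,y,a=best.x;print(best.x[:2].round(1),np.degrees(a),cost(best.x,1))
print("rim",back("top",[f(493,432)],100).round(1))
```

```text
tips [[ 639.7 -136.3  209. ]
 [ 603.    56.9  209. ]] len 196.64546399302003 mid [621.3 -39.7 209. ] yaw 10.77236869806693
knob [[622.8 -39.8 215. ]]
right_arm [632.5 -98.6 190. ] tip/arm in scene [[370.  217.3]
 [354.9 216.6]
 [334.9 192.1]]
top 745
scene 2040
top 296.21176470588233
scene 137.1843137254902
[ 457.2 -182.1] 54.280947913565136 433.39607843137253
rim [[ 454.6 -181.4  100. ]]
```

```bash
cat >> h.py <<'E'
def rel(pos,Rt,p0=None,R0=None):
    "tool-frame turn(deg rotvec)+shift from measured/current pose to target"
    s=state(); p0=s["ee_pos"] if p0 is None else p0
    R0=R.from_euler("xyz",s["ee_rot"],degrees=True) if R0 is None else R0
    return np.r_[(R0.inv()*Rt).as_rotvec(degrees=True),R0.inv().apply(np.array(pos)-p0)].round(1)
down=lambda yaw:R.from_euler("xyz",[180,0,yaw],degrees=True)
E
python3 - <<'E'
from h import *
s=state();R0=down(165.917);p0=np.array([139.918,557.737,176.776])
for P,y in(([139.9,557.7,330],165.9),([380,200,330],110),([440,-190,290],50)): print(rel(P,down(y),p0,R0))
E
```

```text
[   0.    -0.     0.     0.    -0.  -153.2]
[  -0.    -0.    55.9 -319.9 -288.6 -153.2]
[  -0.    -0.   115.9 -473.  -652.2 -113.2]
```

Call:
{"fn": "carry_out", "kwargs": {"commands": [[0,0,0,0,0,-50,1],[0,0,0,0,0,-100,1],[0,0,0,0,0,-150,1],[0,0,8,-40,-36,-153,1],[0,0,16,-80,-72,-153,1],[0,0,24,-120,-108,-153,1],[0,0,32,-160,-144,-153,1],[0,0,40,-200,-180,-153,1],[0,0,48,-240,-216,-153,1],[0,0,56,-280,-252,-153,1],[0,0,64,-320,-289,-153,1],[0,0,72,-340,-334,-148,1],[0,0,80,-360,-379,-143,1],[0,0,88,-379,-425,-138,1],[0,0,96,-398,-470,-133,1],[0,0,104,-417,-515,-128,1],[0,0,112,-436,-561,-123,1],[0,0,116,-455,-607,-118,1],[0,0,116,-473,-652,-113,1],[0,0,116,-473,-652,-113,1]]}}

```text
time_s: 2.1
ee_pos: [439.6, -193.2, 288.5]
ee_rot: [-179.9, 0.1, 49.7]
force: [0.4, 0.8, 0.1]
gripper_width: 90.7
gripper_force: 0.0
```

Run:
```python
from h import *
import pickle
c=cam("wrist");s=state();im=grab_frame("wrist");pickle.dump(c,open("w1.pkl","wb"))
cv2.imwrite("pics/w1.png",cv2.cvtColor(im,cv2.COLOR_RGB2BGR));print(s["ee_pos"],s["ee_rot"],s["time_s"])
print(proj("wrist",[[455,-182,100],[455+.62*82,-182+.78*82,54]],c))
```

```text
[ 439.64080254 -193.23878992  288.5473592 ] [-1.79938764e+02  7.34377810e-02  4.97265226e+01] 2.1
[[288.19229366 157.32956854]
 [285.78741329  79.67843495]]
```

View pics/w1.png

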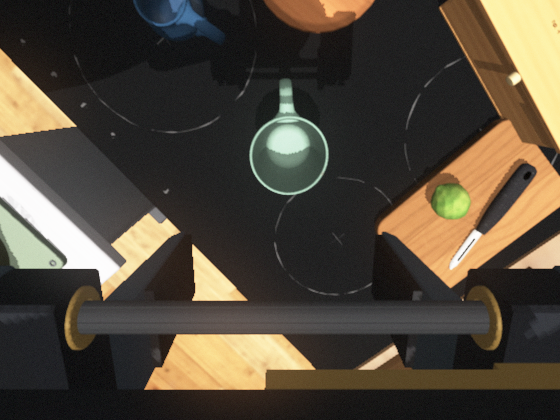

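The wrist view shows the mug empty, with its rim spanning columns 250–328 and rows 116–194 (centre (289,155)). The handle's outer end is at (286,81). This agrees with the estimate from the top camera.

Run:
```python
from h import *
import pickle
c=pickle.load(open("w1.pkl","rb"))
m=back("wrist",[[289,155]],100,c)[0];e=back("wrist",[[250,155],[328,155]],100,c);print(m.round(1),"diam",np.linalg.norm(e[0]-e[1]))
h=back("wrist",[[286.3,83]],65,c)[0];v=h-m;a=np.arctan2(v[1],v[0]);print("handle",np.degrees(a),np.hypot(*v[:2]))
yaw=np.degrees(a); n=np.array([np.sin(a),-np.cos(a),0])
R0=down(50);p0=np.array([439.5,-193,288.5])
pin=m+n*39.5; 
for z in(150,68): pin[2]=z; print(pin.round(1),rel(pin,down(yaw)))
```

```text
[ 457.3 -180.6  100. ] diam 84.43421177937131
handle 51.93532791765404 75.20181474508774
[ 488.4 -205.   150. ] [ -0.    0.2  -2.3  24.5  43.  137.8]
[ 488.4 -205.    68. ] [-0.000e+00  2.000e-01 -2.300e+00  2.480e+01  4.300e+01  2.198e+02]
```

Call:
{"fn": "carry_out", "kwargs": {"commands": [[0,0,-2,12,21,40,0],[0,0,-2,24.5,42.5,80,0],[0,0,-2,24.5,42.5,110,0],[0,0,-2,24.5,42.5,140,0],[0,0,-2,24.5,42.5,140,0],[0,0,-2,24.5,42.5,160,0],[0,0,-2,24.5,42.5,180,0],[0,0,-2,24.5,42.5,200,0],[0,0,-2,24.5,42.5,219,0],[0,0,-2,24.5,42.5,219,0]]}}

```text
time_s: 3.15
ee_pos: [487.4, -197.8, 70.1]
ee_rot: [-179.8, 0.0, 51.9]
force: [-0.5, 0.8, 0.4]
gripper_width: 45.7
gripper_force: 0.0
```

Run:
```python
from h import *
a=grab_frame("wrist");b=grab_frame("scene")
b=cv2.resize(b[200:370,250:400],None,fx=2.45,fy=2.47)
cv2.imwrite("pics/g1.png",cv2.cvtColor(np.hstack([a[:,100:500],b[:420]]) if b.shape[0]>=420 else a,cv2.COLOR_RGB2BGR));print(state()["force"],state()["ee_pos"])
```

```text
[-0.9063596  -1.28813901  1.06823069] [ 489.20223482 -198.62436054   72.10265299]
```

View pics/g1.png

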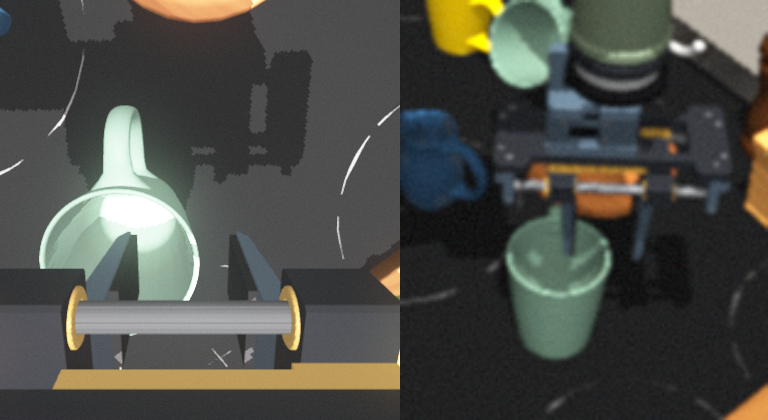

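The wall lies between the fingers, with the right rim edge near column 198 of the crop and the fingers at about 137 and 230. The tool is about 4 mm short outwards and 5 mm off along the handle, so I'll correct that and close.

Call:
{"fn": "carry_out", "kwargs": {"commands": [[0,0,0,-5,4,1,0],[0,0,0,-5,4,1,0],[0,0,0,-5,4,1,-1],[0,0,0,-5,4,1,-1],[0,0,0,-5,4,1,-1],[0,0,0,-5,4,1,-1],[0,0,0,-5,4,1,-1],[0,0,0,-5,4,1,-1]], "force": 40}}

```text
time_s: 4.05
ee_pos: [488.4, -204.7, 69.7]
ee_rot: [-180.0, -0.0, 51.9]
force: [-0.7, 0.2, -0.6]
gripper_width: 1.6
gripper_force: 0.0
```

Call:
{"fn": "carry_out", "kwargs": {"commands": [[0,0,0,0,0,0,-1],[0,0,0,0,0,0,-1],[0,0,0,0,0,-10,-1],[0,0,0,0,0,-30,-1],[0,0,0,0,0,-60,-1],[0,0,0,0,0,-90,-1],[0,0,0,0,0,-120,-1],[0,0,0,0,0,-150,-1],[0,0,0,0,0,-170,-1],[0,0,0,0,0,-170,-1],[0,0,0,0,0,-170,-1],[0,0,0,0,0,-170,-1]]}}

```text
time_s: 5.25
ee_pos: [487.6, -204.4, 238.4]
ee_rot: [-179.9, 0.0, 51.9]
force: [0.3, -0.2, -1.4]
gripper_width: 0.6
gripper_force: 0.0
```

Run:
```python
from h import *
import pickle
s=state();c=cam("wrist");pickle.dump((c,s),open("w2.pkl","wb"));a=grab_frame("wrist");b=grab_frame("scene")
b=b[110:320,225:405];b=cv2.resize(b,None,fx=2,fy=2)
cv2.imwrite("pics/g2.png",cv2.cvtColor(np.hstack([a[:,60:500],b]),cv2.COLOR_RGB2BGR));print(s["force"],s["ee_pos"],s["ee_rot"],s["gripper_width"],s["torque"],s["qpos"])
```

```text
[ 0.32195856 -0.18335433 -1.4353916 ] [ 487.56511215 -204.41556364  238.44332694] [-1.79852127e+02  3.20171929e-02  5.19172872e+01] 0.5979247546065406 [-0.11140243  0.14304496  0.02714015] [-2.39961448e+01  1.22719255e+01  8.91489771e+01  5.03318022e-03
  7.87303164e+01  1.40856192e+01]
```

View pics/g2.png

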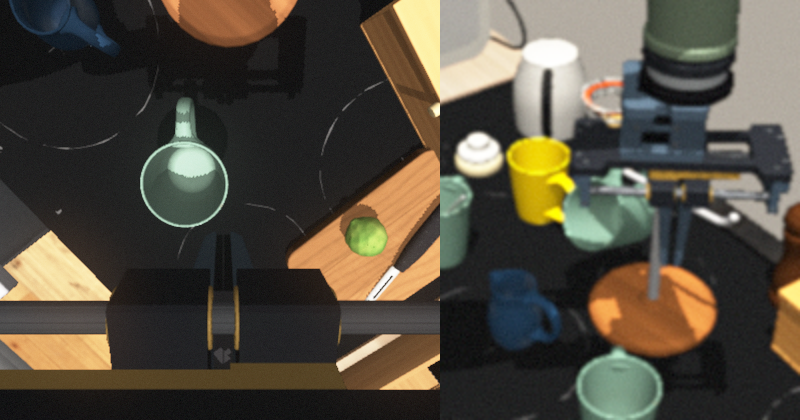

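The grip missed: the fingers shut to 0.6 mm and the mug still stands, with its rim centre at wrist pixel (244,184) and handle end at (245,98). I'll find the mug again to see why.

Run:
```python
from h import *
import pickle
c,s=pickle.load(open("w2.pkl","rb"))
m=back("wrist",[[244.5,184]],100,c)[0];e=back("wrist",[[201,184],[287.5,184]],100,c);print(m.round(1),"diam",np.linalg.norm(e[0]-e[1]))
h=back("wrist",[[245.5,98]],65,c)[0];v=h-m;print(np.degrees(np.arctan2(v[1],v[0])),np.hypot(*v[:2]))
# rim seen in top and shut-finger tip pixel prediction
print("TCP px",proj("wrist",[s["ee_pos"]],c), "grasp",proj("wrist",[s["ee_pos"]+[0,0,19]],c))
a=grab_frame("top");x=a[200:300,320:440];cv2.imwrite("pics/t2.png",cv2.cvtColor(cv2.resize(x,None,fx=5,fy=5),cv2.COLOR_RGB2BGR))
print("mug centre now in top px",proj("top",[m,[457,-181,100]]))
```

```text
[ 457.5 -180.2  100. ] diam 83.77949576741007
52.11259864314994 79.80106109450853
TCP px [[284.37697656 236.28568799]] grasp [[284.38439333 248.61226794]]
mug centre now in top px [[387.69790949 246.67990493]
 [388.06670406 246.93015161]]
```

Run:
```python
from h import *
n=np.array([.788,-.616,0]);t=np.array([488.5,-198.3,70.5])
for z in (70,100,120):
  q=t.copy();q[2]=z;print(z,proj("scene",[q-n*23,q,q+n*23,[457.3,-180.5,z]]).round(1))
s=state();print("tips now",proj("scene",[s["ee_pos"]]))
```

```text
70 [[319.2 309.9]
 [330.2 310.4]
 [341.3 310.8]
 [313.2 311.6]]
100 [[319.8 300.1]
 [331.1 300.6]
 [342.4 301. ]
 [313.7 301.8]]
120 [[320.3 293.4]
 [331.7 293.8]
 [343.1 294.3]
 [314.1 295. ]]
tips now [[337.34012011 252.14384593]]
```

Run:
```python
from h import *
b=grab_frame("scene")[60:340,220:440];cv2.imwrite("pics/s3.png",cv2.cvtColor(cv2.resize(b,None,fx=2.1,fy=2.1),cv2.COLOR_RGB2BGR))
```

```text
(no output)
```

View pics/s3.png

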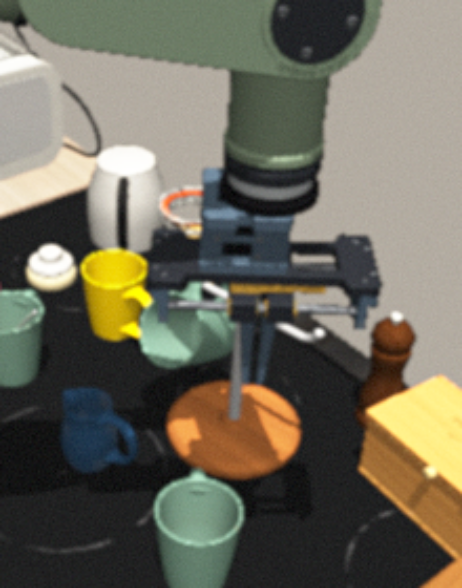

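Shut tips appear at scene (342,245), but the reported TCP projects to (337,252). The mug itself projects correctly, so the fingertips look higher than reported. I'll quantify this.

Run:
```python
from h import *
import pickle
c,s=pickle.load(open("w2.pkl","rb"));Rt=R.from_euler("xyz",s["ee_rot"],degrees=True)
for x in(-16,0,16):
  for z in(0,-10,-20,-30,-40):
    P=s["ee_pos"]+Rt.apply([x,0,z]);print(x,z,"wrist",proj("wrist",[P],c)[0].round(0),"scene",proj("scene",[P])[0].round(0),"top",proj("top",[P])[0].round(0))
print({k:np.round(v,2) for k,v in s.items()})
```

```text
-16 0 wrist [284. 260.] scene [338. 258.] top [428. 235.]
-16 -10 wrist [284. 268.] scene [338. 254.] top [431. 234.]
-16 -20 wrist [284. 275.] scene [338. 250.] top [433. 234.]
-16 -30 wrist [284. 284.] scene [339. 246.] top [435. 234.]
-16 -40 wrist [285. 293.] scene [339. 242.] top [437. 233.]
0 0 wrist [284. 236.] scene [337. 252.] top [422. 229.]
0 -10 wrist [284. 243.] scene [338. 248.] top [424. 229.]
0 -20 wrist [284. 249.] scene [338. 244.] top [426. 228.]
0 -30 wrist [285. 257.] scene [338. 240.] top [428. 228.]
0 -40 wrist [285. 265.] scene [339. 236.] top [430. 228.]
16 0 wrist [284. 211.] scene [337. 246.] top [415. 224.]
16 -10 wrist [284. 216.] scene [337. 242.] top [417. 223.]
16 -20 wrist [285. 222.] scene [338. 238.] top [419. 223.]
16 -30 wrist [285. 228.] scene [338. 234.] top [421. 223.]
16 -40 wrist [285. 235.] scene [338. 230.] top [423. 222.]
{'time_s': np.float64(5.25), 'qpos': array([-2.400e+01,  1.227e+01,  8.915e+01,  1.000e-02,  7.873e+01,
        1.409e+01]), 'qvel': array([-0.09,  0.51,  0.13,  0.01,  0.  ,  0.  ]), 'effort': array([ 0.000e+00, -3.705e+01, -2.457e+01,  8.000e-02,  2.000e-02,
        0.000e+00]), 'ee_pos': array([ 487.57, -204.42,  238.44]), 'ee_rot': array([-1.7985e+02,  3.0000e-02,  5.1920e+01]), 'force': array([ 0.32, -0.18, -1.44]), 'torque': array([-0.11,  0.14,  0.03]), 'gripper_force': np.float64(0.0), 'gripper_width': np.float64(0.6)}
```

The tips sit about 30–38 mm behind the reported TCP, so they closed just above the rim. Going to a reported z of about 38 is safe either way, because the gripper body stays above the rim and the tips stay above the mug's floor.

Call:
{"fn": "carry_out", "kwargs": {"commands": [[0,0,0,0,0,0,0],[0,0,0,0,0,30,0],[0,0,0,0,0,70,0],[0,0,0,0,0,110,0],[0,0,0,0,0,130,0],[0,0,0,0,0,145,0],[0,0,0,0,0,160,0],[0,0,0,0,0,175,0],[0,0,0,0,0,190,0],[0,0,0,0,0,200,0],[0,0,0,0,0,200,0],[0,0,0,0,0,200,-1],[0,0,0,0,0,200,-1],[0,0,0,0,0,200,-1],[0,0,0,0,0,200,-1],[0,0,0,0,0,200,-1],[0,0,0,0,0,200,-1],[0,0,0,0,0,200,-1]], "force": 40}}

```text
time_s: 7.25
ee_pos: [487.0, -203.7, 40.3]
ee_rot: [-179.8, 0.0, 51.9]
force: [-2.3, 2.2, 7.0]
gripper_width: 8.6
gripper_force: 37.2
```

Call:
{"fn": "carry_out", "kwargs": {"commands": [[0,0,0,0,0,0,-1],[0,0,0,0,0,-10,-1],[0,0,0,0,0,-30,-1],[0,0,0,0,0,-60,-1],[0,0,0,0,0,-90,-1],[0,0,0,0,0,-120,-1],[0,0,0,0,0,-150,-1],[0,0,0,0,0,-180,-1],[0,0,0,0,0,-210,-1],[0,0,0,0,0,-225,-1],[0,0,0,0,0,-225,-1],[0,0,0,0,0,-225,-1]]}}

```text
time_s: 8.45
ee_pos: [488.1, -204.8, 264.1]
ee_rot: [-180.0, 0.0, 51.9]
force: [-0.1, -0.4, -4.1]
gripper_width: 7.0
gripper_force: 40.0
```

Run:
```python
from h import *
import pickle
s=state();c=cam("wrist");pickle.dump((c,s),open("w3.pkl","wb"));a=grab_frame("wrist");b=grab_frame("scene")
b=b[100:310,225:405];b=cv2.resize(b,None,fx=2,fy=2)
cv2.imwrite("pics/g3.png",cv2.cvtColor(np.hstack([a[:,60:500],b]),cv2.COLOR_RGB2BGR));print(s["force"],s["ee_pos"],s["ee_rot"],s["gripper_width"],s["torque"],s["qpos"])
```

```text
[-0.10764575 -0.40844356 -4.09518568] [ 488.10355185 -204.79624614  264.12636992] [-1.79976809e+02  1.57106826e-02  5.19170221e+01] 7.040636237116214 [-0.17489185  0.0581648  -0.01920301] [-2.39998524e+01  1.16900168e+01  8.62885310e+01 -9.68850371e-03
  8.20477695e+01  1.40844713e+01]
```

View pics/g3.png

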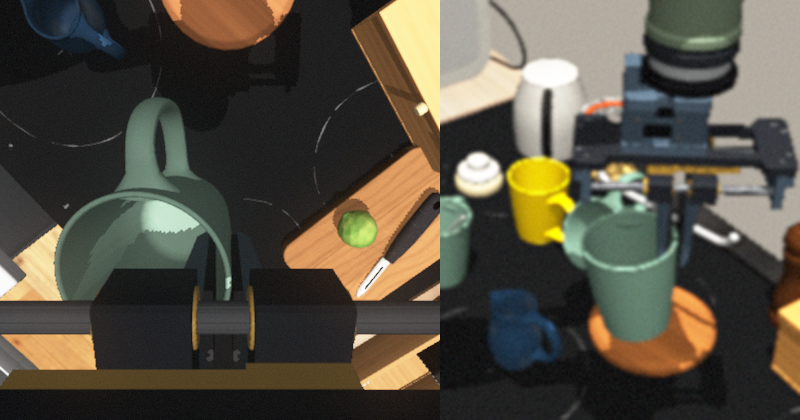

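Grasped and lifted: in the wrist view the rim's left edge is at x≈115, right edge ≈291, top row ≈190, and the handle end is at (214,97). Now I'll compare this with an upright, non-slipped mug.

Run:
```python
from h import *
import pickle
from scipy.optimize import least_squares
c,s=pickle.load(open("w3.pkl","rb"));Rt=R.from_euler("xyz",s["ee_rot"],degrees=True)
t=np.linspace(0,2*np.pi,361)
rim=np.c_[42*np.cos(t),42*np.sin(t),np.full(361,100)]
hd=np.array([[0,-82,z] for z in range(36,80,2)]+[[0,-78,82.]])
# mug->tool: upright nominal: mug -y = tool x ; mug z=-tool z ; mug x = cross
B=R.from_matrix(np.array([[0,-1,0],[-1,0,0],[0,0,-1]]))
def pred(p):
    Q=R.from_rotvec(p[3:],degrees=True)*B
    f=lambda X:proj("wrist",s["ee_pos"]+Rt.apply(Q.apply(X)+p[:3]),c)
    r=f(rim);h=f(hd);e=f([[0,-51.5,54+24]])
    i=h[:,1].argmin()
    return np.array([r[:,0].min(),r[:,0].max(),r[:,1].min(),r[r[:,1].argmin(),0],h[i,0],h[i,1]])
obs=np.array([115,291,190,201.,214.,97.])
p0=np.array([0,-38.6,40.3,0,0,0.])
print("nominal",pred(p0).round(0),"obs",obs)
sol=least_squares(lambda p:np.r_[pred(p)-obs,(p-p0)/[3,3,3,4,4,4]],p0);print(sol.x.round(1),pred(sol.x).round(0))
```

```text
nominal [105. 292. 194. 193. 198.  94.] obs [115. 291. 190. 201. 214.  97.]
[ -1.1 -41.4  49.9   1.9  -0.2   4.1] [115. 293. 190. 199. 215.  97.]
```

Run:
```python
from h import *
mid=np.array([621.8,-39.7,0]);d=np.array([.187,-.982,0]);e=np.array([50.3,-37.8,-4])
p0=np.array([488.1,-204.8,264.1]);R0=down(51.9)
for k,z in((150,230),(145,200)):
    Rt=down(15);P=mid+d*k+[0,0,z]-Rt.apply(e);print(P.round(1),rel(P,Rt,p0,R0))
```

```text
[ 611.  -236.5  226. ] [  0.   -0.   36.9  50.9 116.3  38.1]
[ 610.1 -231.6  196. ] [  0.   -0.   36.9  54.2 112.6  68.1]
```

Raising the grip to 60 N first, then moving slowly to the pose before threading.

Call:
{"fn": "carry_out", "kwargs": {"commands": [[0,0,0,0,0,0,-1],[0,0,0,0,0,0,-1],[0,0,4,5,12,0,-1],[0,0,8,11,25,0,-1],[0,0,12,16,37,0,-1],[0,0,16,22,50,0,-1],[0,0,20,27,62,4,-1],[0,0,24,33,75,10,-1],[0,0,28,38,87,17,-1],[0,0,32,44,100,24,-1],[0,0,36,48,110,31,-1],[0,0,37,51,116,38,-1],[0,0,37,54,113,50,-1],[0,0,37,54,113,60,-1],[0,0,37,54,113,68,-1],[0,0,37,54,113,68,-1],[0,0,37,54,113,68,-1]], "force": 60}}

```text
time_s: 10.25
ee_pos: [610.5, -232.0, 197.0]
ee_rot: [180.0, -0.0, 14.9]
force: [0.7, -0.3, -2.9]
gripper_width: 7.2
gripper_force: 59.4
```

Run:
```python
from h import *
import pickle
s=state();c=cam("wrist");pickle.dump((c,s),open("w4.pkl","wb"));a=grab_frame("wrist");b=grab_frame("scene");t=grab_frame("top")
for n,i in(("w4",a),("s4",b),("t4",t)):cv2.imwrite(f"pics/{n}.png",cv2.cvtColor(i,cv2.COLOR_RGB2BGR))
b=cv2.resize(b[160:300,290:430],None,fx=2.5,fy=2.5)
w=cv2.resize(a[0:330,60:400],(430,417))
o=np.zeros((417,780,3),np.uint8);o[:,:430]=w;o[:350,430:]=b
cv2.imwrite("pics/v4.png",cv2.cvtColor(o,cv2.COLOR_RGB2BGR));print(s["force"],s["ee_pos"],s["ee_rot"],s["gripper_width"],s["torque"],s["qpos"],s["time_s"])
```

```text
[ 0.6951182  -0.28989485 -2.91336333] [ 610.49556212 -231.97596486  196.96744916] [ 1.79993926e+02 -1.54024838e-02  1.49271081e+01] 7.198161964030864 [-0.12988596  0.10052653  0.0577198 ] [-2.18172218e+01  2.48954162e+01  7.65263234e+01  4.43562226e-03
  7.85622847e+01  5.32547919e+01] 10.25
```

View pics/v4.png

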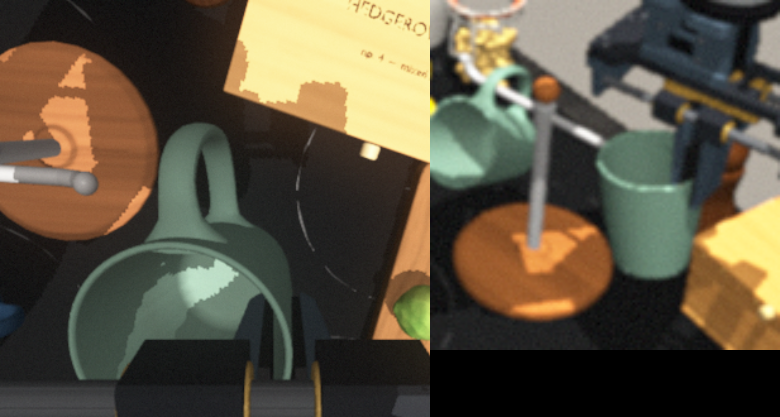

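The wrist view shows the arm's tip at full-frame (126,145), with the bar running left to (60,138). The loop's outer end is at (220,97), and the rim extremes are unchanged at (115, 292, row 191), so the mug isn't slipping. The bar heads into the loop.

Run:
```python
from h import *
import pickle
from scipy.optimize import least_squares
c,s=pickle.load(open("w4.pkl","rb"));Rt=R.from_euler("xyz",s["ee_rot"],degrees=True)
tip=back("wrist",[[125.5,145.5]],209,c)[0];ar=back("wrist",[[60,137.6]],190,c)[0]
print("tip",tip.round(1),"arm pt",ar.round(1),"dir yaw",np.degrees(np.arctan2(tip[0]-ar[0],-(tip[1]-ar[1]))), "prior tip",[639.7,-136.3])
t=np.linspace(0,2*np.pi,361);rim=np.c_[42*np.cos(t),42*np.sin(t),np.full(361,100)]
hd=np.array([[0,-82,z] for z in range(36,80,2)]+[[0,-78,82.]])
B=R.from_matrix(np.array([[0,-1,0],[-1,0,0],[0,0,-1]]))
def f(p,X): return proj("wrist",s["ee_pos"]+Rt.apply((R.from_rotvec(p[3:],degrees=True)*B).apply(X)+p[:3]),c)
def pred(p):
    r=f(p,rim);h=f(p,hd);i=h[:,1].argmin()
    return np.array([r[:,0].min(),r[:,0].max(),r[:,1].min(),r[r[:,1].argmin(),0],h[i,0],h[i,1]])
obs=np.array([114.6,291.6,191,201.,219.,97.])
p0=np.array([0,-41,45,0,0,0.])
sol=least_squares(lambda p:np.r_[pred(p)-obs,(p-p0)/[4,4,8,3,3,6]],p0);p=sol.x;print(p.round(1),pred(p).round(0))
et=(R.from_rotvec(p[3:],degrees=True)*B).apply([0,-51.5,54])+p[:3];print("eye tool",et.round(1),"eye world",(s["ee_pos"]+Rt.apply(et)).round(1))
xw=Rt.apply((R.from_rotvec(p[3:],degrees=True)*B).as_matrix()[:,1]*-1);print("handle dir yaw",np.degrees(np.arctan2(xw[1],xw[0])),xw.round(2))
mx=Rt.apply((R.from_rotvec(p[3:],degrees=True)*B).as_matrix()[:,2]);print("mug z",mx.round(3))
print("arm pt in tool frame of tip",Rt.inv().apply(tip-s["ee_pos"]).round(1))
```

```text
tip [ 642.6 -136.2  209. ] arm pt [633.  -91.6 190. ] dir yaw 12.169555779402211 prior tip [639.7, -136.3]
[ -1.3 -39.1  49.5   0.8   0.    5.7] [115. 293. 191. 198. 220.  97.]
eye tool [ 49.9 -33.2  -4.5] eye world [ 650.2 -187.   201.5]
handle dir yaw 9.247476995224526 [ 0.99  0.16 -0.  ]
mug z [ 0.002 -0.014  1.   ]
arm pt in tool frame of tip [ 55.7 -84.2 -12. ]
```

The loop is aligned with the arm to about 2 mm, so I'll thread it along the arm in two stages.

Call:
{"fn": "carry_out", "kwargs": {"commands": [[0,0,0,1,-8,1,-1],[0,0,0,2,-16,1,-1],[0,0,0,2,-24,1,-1],[0,0,0,3,-32,1,-1],[0,0,0,3,-40,1,-1],[0,0,0,4,-48,1,-1],[0,0,0,4,-54,1,-1],[0,0,0,4,-60,1,-1],[0,0,0,4,-60,1,-1]]}}

```text
time_s: 11.3
ee_pos: [598.9, -172.1, 195.8]
ee_rot: [-180.0, -0.0, 15.0]
force: [-0.6, -0.4, -2.3]
gripper_width: 6.9
gripper_force: 59.4
```

Run:
```python
from h import *
import pickle
s=state();c=cam("wrist");pickle.dump((c,s),open("w5.pkl","wb"));a=grab_frame("wrist");b=grab_frame("scene")
cv2.imwrite("pics/w5.png",cv2.cvtColor(a,cv2.COLOR_RGB2BGR))
print(s["force"],s["ee_pos"],s["gripper_width"])
# is the white/grey bar visible beyond handle? saturation-low bright pixels around loop
h=cv2.cvtColor(a,cv2.COLOR_RGB2HSV);bar=(h[...,1]<40)&(h[...,2]>90);r=bar[110:200,100:330]
for i in range(0,90,6):print(110+i,"".join("#" if r[i:i+6,j:j+6].mean()>.4 else "." for j in range(0,230,6)))
```

```text
[-0.62611891 -0.41475442 -2.29402768] [ 598.88995896 -172.14316792  195.83228927] 6.936521788520101
110 ................##.....................
116 ...............##......................
122 ...............#.......................
128 ...............#.......................
134 ##########....#........................
140 ###############....#####...............
146 .....##########....######..............
152 ....................#####..............
158 ......................##...............
164 ...............#.......................
170 ...............#.......................
176 .......................................
182 .......................................
188 .......................................
194 .......................................
```

The bar runs through the loop: it shows left of the handle and reappears right of it at columns 214–250, rows 140–155, with no contact force. Next I'll slide in the rest of the way and tilt the mug about the bar towards its hanging attitude.

Run:
```python
from h import *
e=np.array([49.9,-33.2,-4.5]);ax=np.array([-.07,.9975,0]);D0=np.array([2,-27,0.])
for th in range(0,61,6):
    D=D0+[0,0,14*min(1,th/42)]   # eye lowered (tool z down)
    v=e+D-R.from_rotvec(ax*th,degrees=True).apply(e)
    print(list((ax*th).round(1)),v.round(0))
```

```text
[np.float64(-0.0), np.float64(0.0), np.float64(0.0)] [  2. -27.   0.]
[np.float64(-0.4), np.float64(6.0), np.float64(0.0)] [  3. -27.   7.]
[np.float64(-0.8), np.float64(12.0), np.float64(0.0)] [  4. -27.  14.]
[np.float64(-1.3), np.float64(18.0), np.float64(0.0)] [  6. -27.  20.]
[np.float64(-1.7), np.float64(23.9), np.float64(0.0)] [  8. -27.  27.]
[np.float64(-2.1), np.float64(29.9), np.float64(0.0)] [ 11. -26.  33.]
[np.float64(-2.5), np.float64(35.9), np.float64(0.0)] [ 14. -26.  39.]
[np.float64(-2.9), np.float64(41.9), np.float64(0.0)] [ 17. -26.  45.]
[np.float64(-3.4), np.float64(47.9), np.float64(0.0)] [ 21. -26.  48.]
[np.float64(-3.8), np.float64(53.9), np.float64(0.0)] [ 25. -25.  51.]
[np.float64(-4.2), np.float64(59.8), np.float64(0.0)] [ 30. -25.  53.]
```

Call:
{"fn": "carry_out", "kwargs": {"commands": [[0,0,0,1,-9,0,-1],[0,0,0,1,-18,0,-1],[0,0,0,2,-27,0,-1],[-0.2,3,0,2.5,-27,3.5,-1],[-0.4,6,0,3,-27,7,-1],[-0.6,9,0,3.5,-27,10.5,-1],[-0.8,12,0,4,-27,14,-1],[-1.3,18,0,6,-27,20,-1],[-1.7,24,0,8,-27,27,-1],[-2.1,30,0,11,-26,33,-1],[-2.1,30,0,11,-26,33,-1],[-2.1,30,0,11,-26,33,-1]]}}

```text
time_s: 12.6
ee_pos: [603.0, -144.9, 163.2]
ee_rot: [177.7, -29.9, 15.5]
force: [0.5, 0.4, -2.3]
gripper_width: 6.9
gripper_force: 59.4
```

Run:
```python
from h import *
s=state();print(s["qpos"].round(1),s["force"],s["torque"])
Rt=R.from_euler("xyz",s["ee_rot"],degrees=True);print("eye",s["ee_pos"]+Rt.apply([49.9,-33.2,-4.5]))
```

```text
[-24.7  10.9 110.   28.5  37.5  30.9] [ 0.52199503  0.38679732 -2.2654507 ] [-0.2707861   0.68681005 -0.01594886]
eye [ 634.20855966 -101.65994806  190.82709008]
```

The elbow and wrist have room, and joint 4 can swing through. I'll continue tilting to about 78° and let the eye sink to 8 mm below the bar.

Run:
```python
from h import *
s=state();Rt=R.from_euler("xyz",s["ee_rot"],degrees=True)
e=np.array([49.9,-33.2,-4.5]);ax=np.array([-.07,.9975,0])
for th in range(0,51,8):
    D=Rt.inv().apply([0,0,-6*min(1,th/32)])
    v=e+D-R.from_rotvec(ax*th,degrees=True).apply(e)
    Rn=Rt*R.from_rotvec(ax*th,degrees=True);P=s["ee_pos"]+Rt.apply(v)
    print((ax*th).round(1),v.round(0),"tcp",P.round(0),"cam",(P+Rn.apply([82,0,-208])).round(0),"flangeish",(P+Rn.apply([0,0,-300])).round(0))
```

```text
[-0.  0.  0.] [0. 0. 0.] tcp [ 603. -145.  163.] cam [ 569. -146.  384.] flangeish [ 456. -173.  423.]
[-0.6  8.   0. ] [0. 0. 8.] tcp [ 607. -144.  157.] cam [ 544. -151.  371.] flangeish [ 426. -179.  393.]
[-1.1 16.   0. ] [ 2.  0. 16.] tcp [ 612. -143.  151.] cam [ 520. -155.  354.] flangeish [ 400. -184.  359.]
[-1.7 23.9  0. ] [ 4.  0. 23.] tcp [ 617. -142.  145.] cam [ 498. -159.  334.] flangeish [ 379. -188.  322.]
[-2.2 31.9  0. ] [ 7.  0. 30.] tcp [ 623. -141.  141.] cam [ 479. -163.  311.] flangeish [ 363. -191.  282.]
[-2.8 39.9  0. ] [11.  1. 35.] tcp [ 629. -140.  139.] cam [ 464. -166.  287.] flangeish [ 353. -193.  241.]
[-3.4 47.9  0. ] [16.  1. 39.] tcp [ 636. -139.  137.] cam [ 452. -168.  261.] flangeish [ 348. -194.  200.]
```

Call:
{"fn": "carry_out", "kwargs": {"commands": [[-0.3,4,0,0,0,4,-1],[-0.6,8,0,0,0,8,-1],[-0.9,12,0,1,0,12,-1],[-1.1,16,0,2,0,16,-1],[-1.4,20,0,3,0,20,-1],[-1.7,24,0,4,0,23,-1],[-1.7,24,0,4,0,23,-1],[-1.7,24,0,4,0,23,-1]]}}

```text
time_s: 13.4
ee_pos: [619.0, -142.3, 144.6]
ee_rot: [174.5, -53.9, 17.7]
force: [-0.2, -0.8, -2.3]
gripper_width: 7.2
gripper_force: 59.4
```

Run:
```python
from h import *
s=state();print(s["qpos"].round(1),s["force"],s["torque"])
Rt=R.from_euler("xyz",s["ee_rot"],degrees=True);print("eye",s["ee_pos"]+Rt.apply([49.9,-33.2,-4.5]))
```

```text
[-33.5  14.7 128.6 101.3  35.3 -47.7] [-0.16923958 -0.81330803 -2.29352576] [-0.3352271   1.11915557  0.00134189]
eye [ 635.82430405 -101.74301188  185.70309859]
```

Run:
```python
from h import *
s=state();Rt=R.from_euler("xyz",s["ee_rot"],degrees=True)
e=np.array([49.9,-33.2,-4.5]);ax=np.array([-.07,.9975,0])
for th in (6,12,18):
    D=Rt.inv().apply(np.array([-2,0,-3])*th/18)
    print((ax*th).round(1),(e+D-R.from_rotvec(ax*th,degrees=True).apply(e)).round(1))
```

```text
[-0.4  6.   0. ] [-0.5 -0.2  5. ]
[-0.8 12.   0. ] [-0.4 -0.3  9.9]
[-1.3 18.   0. ] [ 0.2 -0.4 14.6]
```

Call:
{"fn": "carry_out", "kwargs": {"commands": [[-0.2,3,0,-0.3,0,2.5,-1],[-0.4,6,0,-0.5,0,5,-1],[-0.6,9,0,-0.5,0,7.5,-1],[-0.8,12,0,-0.4,0,10,-1],[-1,15,0,0,0,12.3,-1],[-1.3,18,0,0.2,0,14.6,-1],[-1.3,18,0,0.2,0,14.6,-1],[-1.3,18,0,0.2,0,14.6,-1]]}}

```text
time_s: 14.2
ee_pos: [630.9, -139.6, 136.8]
ee_rot: [167.6, -71.7, 24.0]
force: [-0.1, 0.7, -2.3]
gripper_width: 7.3
gripper_force: 59.4
```

Run:
```python
from h import *
s=state();print(s["qpos"].round(1),s["force"],s["torque"])
Rt=R.from_euler("xyz",s["ee_rot"],degrees=True);print("eye",s["ee_pos"]+Rt.apply([49.9,-33.2,-4.5]))
print("down 6 in tool",Rt.inv().apply([0,0,-6]).round(1))
for n in("wrist","scene"):cv2.imwrite(f"pics/{n}6.png",cv2.cvtColor(grab_frame(n),cv2.COLOR_RGB2BGR))
```

```text
[-38.1  28.1 138.6 126.6  63.8 -82.8] [-0.05759426  0.70573177 -2.29252403] [-0.32588206  1.22799023  0.04687919]
eye [ 633.97691254 -101.67940813  183.36765358]
down 6 in tool [-5.7 -0.4  1.8]
```

Call:
{"fn": "carry_out", "kwargs": {"commands": [[0,0,0,-1,0,0.3,-1],[0,0,0,-1.9,0,0.6,-1],[0,0,0,-2.8,0,0.9,-1],[0,0,0,-2.8,0,0.9,-1]]}}

```text
time_s: 14.7
ee_pos: [629.7, -139.7, 134.2]
ee_rot: [167.5, -71.8, 24.0]
force: [0.9, 0.5, -1.2]
gripper_width: 7.1
gripper_force: 59.4
```

Call:
{"fn": "carry_out", "kwargs": {"commands": [[0,0,0,-1,0,0.3,-1],[0,0,0,-1.5,0,0.5,-1],[0,0,0,-1.5,0,0.5,-1]]}}

```text
time_s: 15.0
ee_pos: [630.1, -139.7, 133.4]
ee_rot: [167.4, -71.9, 24.1]
force: [2.2, 2.9, 3.6]
gripper_width: 6.8
gripper_force: 59.4
```

The bar now carries the mug: the vertical force went from −2.3 N to +3.6 N. Opening gently and waiting for the mug to settle.

Call:
{"fn": "carry_out", "kwargs": {"commands": [[0,0,0,0,0,0,-0.75],[0,0,0,0,0,0,-0.6],[0,0,0,0,0,0,-0.4],[0,0,0,0,0,0,-0.3],[0,0,0,0,0,0,-0.3],[0,0,0,0,0,0,-0.3],[0,0,0,0,0,0,-0.3],[0,0,0,0,0,0,-0.3],[0,0,0,0,0,0,-0.3],[0,0,0,0,0,0,-0.3]], "force": 20}}

```text
time_s: 16.0
ee_pos: [629.5, -139.9, 131.9]
ee_rot: [167.7, -71.7, 23.8]
force: [0.7, -0.6, -0.4]
gripper_width: 32.2
gripper_force: 0.0
```

Run:
```python
from h import *
s=state();print(s["ee_pos"],s["force"],s["gripper_width"])
a=grab_frame("wrist");b=grab_frame("scene")
b=cv2.resize(b[140:310,250:410],None,fx=2.4,fy=2.4)
o=np.zeros((420,800,3),np.uint8);o[:,:416]=a[:,70:486];o[:408,416:]=b
cv2.imwrite("pics/v7.png",cv2.cvtColor(o,cv2.COLOR_RGB2BGR))
```

```text
[ 629.47500822 -139.92090696  131.91487128] [ 0.7079736  -0.59170714 -0.44837457] 32.15637721185674
```

View pics/v7.png

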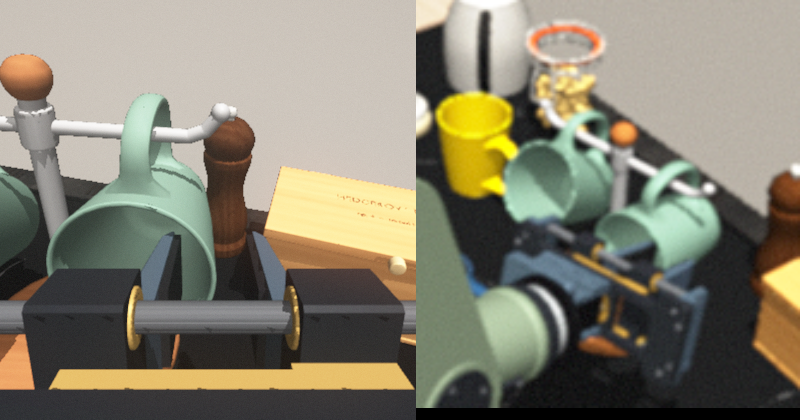

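The mug hangs on the right arm with its loop on the bar, at (148,130) in the wrist view. mug_c is undisturbed, and the fingers are open on either side of the wall. Next I'll withdraw straight back.

Call:
{"fn": "carry_out", "kwargs": {"commands": [[0,0,0,0,0,-5,-0.3],[0,0,0,0,0,-12,-0.3],[0,0,0,0,0,-20,-0.3],[0,0,0,0,0,-30,-0.3],[0,0,0,0,0,-40,-0.3],[0,0,0,0,0,-50,-0.3],[0,0,0,0,0,-60,-0.3],[0,0,0,0,0,-70,-0.3],[0,0,0,0,0,-80,-0.3],[0,0,0,0,0,-90,-0.3],[0,0,0,0,0,-90,-0.3],[0,0,0,0,0,-90,-0.3]]}}

```text
time_s: 17.3
ee_pos: [545.2, -156.5, 159.6]
ee_rot: [167.6, -71.8, 23.9]
force: [-0.8, -0.0, 0.2]
gripper_width: 31.8
gripper_force: 0.0
```

Run:
```python
from h import *
s=state();print(s["qpos"].round(1),s["ee_pos"],s["force"],s["time_s"])
c=cam("wrist");a=grab_frame("wrist");b=grab_frame("scene");t=grab_frame("top")
mid=np.array([621.8,-39.7,0]);d=np.array([.187,-.982,0])
print("wrist px arm pt/tip/-20/-40",proj("wrist",[mid+d*60+[0,0,z] for z in(190,180,170)]+[mid+d*104+[0,0,209]],c).round(0))
for n,i in(("wrist",a),("scene",b),("top",t)):
    cv2.imwrite(f"pics/{n}8.png",cv2.cvtColor(i,cv2.COLOR_RGB2BGR))
    h=cv2.cvtColor(i,cv2.COLOR_RGB2HSV);g=cv2.inRange(h,(60,35,50),(95,255,255))
    k,_,st,ce=cv2.connectedComponentsWithStats(g)
    print(n,[(st[j].tolist(),ce[j].round(0).tolist()) for j in range(1,k) if st[j,4]>250])
for n in("scene","top"):
    o=cv2.imread(f"pics/{n}0.png");w=cv2.imread(f"pics/{n}8.png")
    for nm,(x0,y0,x1,y1) in dict(scene=dict(spoonmug=(205,190,245,245),mug_c=(285,190,322,237)),top=dict(spoonmug=(190,215,240,265),mug_c=(280,145,310,210)))[n].items():
        print(n,nm,"mean abs diff",cv2.absdiff(o,w)[y0:y1,x0:x1].mean().round(1))
```

```text
[-50.8  22.8 144.4 114.   66.5 -81.8] [ 545.24617239 -156.52735457  159.64764287] [-0.79455565 -0.02984805  0.15347827] 17.3
wrist px arm pt/tip/-20/-40 [[237. 124.]
 [237. 136.]
 [237. 148.]
 [295. 105.]]
wrist [([1, 88, 149, 160, 12072], [76.0, 186.0]), ([169, 95, 114, 172, 10428], [230.0, 199.0])]
scene [([286, 185, 92, 79, 3299], [331.0, 226.0]), ([206, 197, 36, 48, 1262], [225.0, 219.0])]
top [([337, 143, 41, 55, 1254], [356.0, 171.0]), ([282, 147, 41, 63, 1275], [301.0, 183.0]), ([193, 215, 38, 49, 579], [206.0, 237.0])]
scene spoonmug mean abs diff 11.9
scene mug_c mean abs diff 6.0
top spoonmug mean abs diff 4.5
top mug_c mean abs diff 5.0
```

The checks show the mug hanging about 60 mm out on the right arm. The spoon mug and mug_c look unchanged, and the gripper is clear.

```bash
python3 -c "
from workcell import workorder
print(workorder.job_done())"
```

```text
the job is handed in; nothing more can be done
None
```

The empty green mug now hangs by its handle on the free right arm; in the last camera views the spoon mug and the hanging mug looked unmoved and the gripper was clear. I handed the job in at about 17.5 s, but no verdict came back.

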